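Tighten the loose caps on the glaze jars

TASK

Three glaze jars stand in a wooden caddy that is about to go on the steel shelf, and some of their caps are loose. A cap is tight when its orange grip bar lies straight across the caddy, in line with the white marks on the caddy's rim; turn every loose cap clockwise until it is fully home, and leave all three caps tight and let go.

Things in the scene. Friction and masses are not known exactly. Their poses are not given: they have to be found in the camera images.
- caddy: open wooden caddy fixed to the bench, 130 mm (x, short way) by 400 mm (y, long way), rim 50 mm high; a cork insert grips three jars in a row along y at -120, 0, 120 mm so that they cannot turn or lift. White marks on both long rims and the cork beside each jar show the line of a tight bar (caddy x). Origin: centre of its underside; z up
- cap_a: black screw cap on a squat oatmeal jar: disc 68 mm across, 16 mm thick, with an orange grip bar across its top, 60 long, 14 thick, 32 tall (16 to 48 mm above origin). Origin: centre of its underside, 105 mm above the bench. x: along the bar to its white-dashed end; z up. Turns about z only, does not rise, friction 0.12 N m, stays where left
- cap_b: same as cap_a, on another jar. All caps: screwed home, the bar is parallel to caddy x, dash towards caddy +x, at a hard stop. A loose one starts 0.6 to 1.15 rad counterclockwise (from above) of that and tightens clockwise. Which places in the row hold loose caps varies
- cap_c: same as cap_a and cap_b, on another jar

How it is judged (in metres and radians):
At the end, for the whole second after the job is handed in: The grip bars of all three caps lie within 0.17 rad (about 10 degrees) of straight across the caddy, that is parallel to the caddy's x axis (angle between the x axis of each of cap_a, cap_b, cap_c and the x axis of caddy, either way round below 0.17 rad); the robot touches nothing.
It also fails if it takes over 40 s, if anything falls off the work surface, if the arm or the gripper's body presses on something with over 40 N, if the wrist force passes 120 N, or if a joint passes its speed limit or range.

ROBOT

A 6-joint arm with a two-finger parallel gripper is mounted at the origin on the work surface. World frame = base frame: x ahead of the robot, y to its left, z up, the work surface at z = 0. Lengths are in m, angles in degrees, forces in N, time in s.
With the tool pointing down it reaches from about 0.35 to 0.875 m from the base axis. Payload 4.2 kg.
Tool frame: the origin (TCP) lies between the finger pads; the fingertips stand 19 mm ahead of it and the grasp point (between the pads) is the TCP; z points along the fingers, y is the line along which they close (so a half turn about z gives the same grasp; the last joint's range is limited). The gripper opens to 87 mm and grips with 3 to 60 N. Pads are 19 mm wide; open, the fingers measure 117 mm over their backs; the gripper's body (75 mm by 190 mm) begins 51 mm behind the grasp point.
Start: joints at [91.65, 22.042, 0.453, 0, -68.411, -14.817], TCP at [0.142, 0.609, 0.242] pointing down, gripper open.
Joint ranges: [-179.83, 179.83], [-69.29, 118.12], [-61.27, 80.66], [-181.25, 117.63], [-171.15, -9.14], [-177.46, 177.46]. Speed limits (degrees/s): [159.86, 159.86, 180, 180, 180, 180].

INTERFACE

Orientations are given as a 3x3 rotation matrix whose columns are the frame's x, y, z axes.
In Python, from station import r gives the robot as it stands.
- The arm moves only by the tool drive_tool, never from a script. Its argument "steps" is one flat list of numbers, 7 for each row, row after row: the turn, a rotation vector about the tool's x, y, z in rad, then the shift along the tool's x, y, z in m, then the opening, from 0 (shut) to 1 (fully open). A call has 1 to 10 rows; each row shifts and turns the commanded pose from where the row before left it, along the tool's axes as they then stand; what a row does not reach is not made up. A row lasts 1/12 s, in which the tool goes at most 41.7 mm and 7.16 degrees, less where a joint would pass 70% of its speed; a pose out of reach is approached as far as the arm can. A call is refused whole if a number of a shift passes 0.0417 or a number of a turn 0.125, either way. A call with a gripper value outside its range is refused whole. The fingers move at their own pace and stop on an object; the grip force is fixed at half the most. Time passes only in rows, so rows that do not move let the fingers close. It gives the time, the measured TCP pose, the force, the opening and the grip force at its end, in the units of the state.
- r.sense(): the state, without advancing time (a new reading comes with each control period).
- r.capture(name): name is "scene" or "top"; returns the picture (384x512x3 uint8, blue, green, red); there is no depth.
- r.camera_params(name): a dict with "camera_matrix" (3x3 intrinsics, pixels), "extrinsics" (4x4, takes a point from world to camera coordinates). Camera axes: x right, y down, z forward; pixel columns grow to the right and rows downward; lengths in m; the calibration is good to about 2 mm. A picture is of the moment at which its call begins. camera_params takes no time and is no camera call.
- r.finish_job(): hands the job in; it is judged then, once.
The state is a dict: "time_s": time; "joints": joint angles; "joint_velocities": joint speeds; "effort": joint torques, N m; "tcp_pos": TCP position; "ee_rot": TCP orientation; "wrist_force": force on the tool from outside, world axes, zero at the start; "moment": the same for the moment, N m; "gripper_width": opening from 0.0 (shut) to 1.0 (fully open); "gripper_force": force on a finger pad.
Only numpy, scipy, OpenCV 4.12 (cv2) and the standard library are available. Lean on these libraries where they do the work, as an engineer would, in place of code of your own. Each camera call takes 0.05 s, during which the arm holds its last target. There are 200 camera calls.

## Working session

There is one attempt and no reset: what is moved stays moved. The work goes in short steps, Python scripts to look and compute and a tool call to move; the robot and the scene stay as the last step left them, time stands still between calls to the robot, and variables do not carry over. Pictures are saved under pics/ and viewed, at most 10 in all, crops included, and the job is handed in when it is done.

Besides the shell and the picture viewer there is one more tool, called after ">>>" as a command line: name --argument value ..., lists and objects as JSON in quotes. drive_tool: Moves the arm, as the interface text tells. Its arguments: {"type":"object","properties":{"steps":{"type":"array"}},"required":["steps"]}

```bash
mkdir -p pics
python3 - <<'E'
from station import r
import cv2,numpy as np
s=r.sense(); print(s['time_s'],s['tcp_pos'],np.round(s['ee_rot'],3).tolist(),s['gripper_width'])
for n in("scene","top"):
    im=r.capture(n); cv2.imwrite(f"pics/{n}0.png",im)
    p=r.camera_params(n); print(n,np.round(p['camera_matrix'],1).tolist(),np.round(p['extrinsics'],3).tolist())
E
```

```text
0.0 [0.14220815 0.60802812 0.24044799] [[0.974, -0.228, -0.0], [-0.228, -0.974, -0.002], [0.0, 0.002, -1.0]] 0.9978680440761432
scene [[478.8, 0.0, 260.1], [0.0, 478.8, 196.9], [0.0, 0.0, 1.0]] [[0.603, 0.797, 0.02, -0.373], [0.589, -0.429, -0.684, -0.27], [-0.537, 0.425, -0.729, 1.049], [0.0, 0.0, 0.0, 1.0]]
top [[494.3, 0.0, 261.1], [0.0, 494.3, 193.9], [0.0, 0.0, 1.0]] [[-0.016, -1.0, 0.026, 0.026], [-0.987, 0.012, -0.159, 0.594], [0.158, -0.028, -0.987, 0.921], [0.0, 0.0, 0.0, 1.0]]
```

View pics/top0.png

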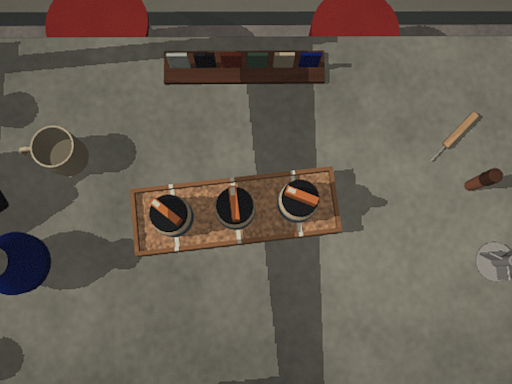

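View pics/scene0.png

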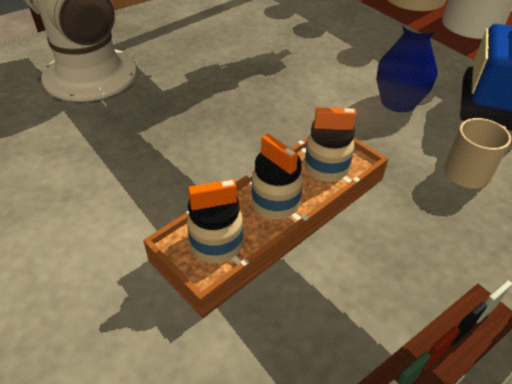

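The top view shows the caddy at about (237,212). The middle bar (235,205) lies in line with its rim marks. The left (166,212) and right (301,196) bars are turned counterclockwise, so both are loose, with their dashes towards the upper left.

```bash
cat > h.py <<'E'
from station import r
import cv2,numpy as np
P=r.camera_params("top");K=P['camera_matrix'];E=np.array(P['extrinsics']);R=E[:3,:3];c=-R.T@E[:3,3]
def ray(u,v,z):
    d=R.T@np.linalg.solve(K,[u,v,1.]); return (c+d*(z-c[2])/d[2])[:2]
def look(name):
    im=r.capture("top"); cv2.imwrite(name,im)
    hsv=cv2.cvtColor(im,cv2.COLOR_BGR2HSV)
    sub=np.zeros(im.shape[:2],np.uint8); sub[170:250,130:345]=255
    m=cv2.inRange(hsv,(3,170,150),(16,255,255))&sub
    out=[]
    for k in cv2.findContours(m,cv2.RETR_EXTERNAL,cv2.CHAIN_APPROX_NONE)[0]:
        if cv2.contourArea(k)<60: continue
        q=np.array([ray(*p[0],.153) for p in k]).astype(np.float32)
        (cc,wh,a)=cv2.minAreaRect(q); b=cv2.boxPoints((cc,wh,a))
        e=max((b[1]-b[0],b[2]-b[1]),key=np.linalg.norm)
        a=np.degrees(np.arctan2(e[1],e[0])); a=(a+90)%180-90
        out.append((cc,wh,a)); print("bar",np.round(cc,3),np.round(wh,3),round(a,1))
    return im,m,hsv
E
python3 - <<'E'
from h import *
im,m,hsv=look("pics/t1.png")
# white marks and black discs
w=cv2.inRange(hsv,(0,0,150),(180,70,255)); w[:165]=0;w[250:]=0;w[:,:130]=0;w[:,345:]=0
n,_,st,ce=cv2.connectedComponentsWithStats(w)
for i in range(1,n):
    if st[i,4]>4: print("white",np.round(ce[i],1),st[i,4],np.round(ray(*ce[i],.05),3))
cv2.imwrite("pics/crop1.png",cv2.resize(np.vstack([im[160:260,120:350],cv2.cvtColor(m,cv2.COLOR_GRAY2BGR)[160:260,120:350]]),None,fx=3,fy=3,interpolation=cv2.INTER_NEAREST))
E
```

```text
bar [0.554 0.192] [0.027 0.012] 49.8
bar [ 0.575 -0.05 ] [0.058 0.013] 67.7
white [293.1 171.6] 11 [ 0.637 -0.046]
white [232.6 183.8] 13 [0.614 0.073]
white [170.4 185.5] 17 [0.613 0.195]
white [291.4 190.1] 34 [ 0.601 -0.042]
white [172.1 191.7] 24 [0.6   0.191]
white [284.1 206.3] 89 [ 0.569 -0.027]
white [155.3 202.9] 32 [0.579 0.223]
white [300.5 230.9] 31 [ 0.52  -0.057]
white [160.7 231.1] 14 [0.524 0.212]
white [238.  234.5] 44 [0.515 0.064]
white [176.3 243. ] 62 [0.501 0.182]
```

View pics/crop1.png

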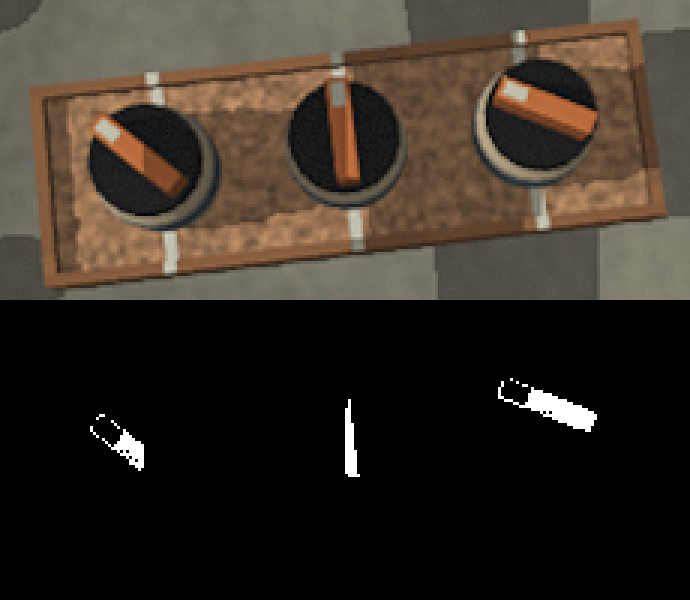

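The crop confirms it: the left and right bars are loose, and the middle bar is in line with its marks. Next I'll fit the disc centres (z = 0.121), the row direction and the bar angles.

Run:
```python
from h import *
im=cv2.imread("pics/t1.png");hsv=cv2.cvtColor(im,cv2.COLOR_BGR2HSV)
b=cv2.inRange(hsv,(0,0,0),(180,255,42)); C=[]
for u,v in((168,213),(236,208),(298,201)):
    s=np.zeros_like(b);cv2.circle(s,(u,v),26,255,-1)
    s&=cv2.morphologyEx(b,cv2.MORPH_OPEN,np.ones((3,3)))
    pts=np.array([ray(x,y,.121) for y,x in np.argwhere(s)],np.float32)
    (cc,rad)=cv2.minEnclosingCircle(pts); C.append(cc); print("disc",np.round(cc,4),round(rad,4))
C=np.array(C);d=C[0]-C[2];print("row",np.linalg.norm(d),"caddy x deg",np.degrees(np.arctan2(-d[0],d[1])))
f=lambda x,y:ray(120+x/3,160+y/3,.05)
d=f(48,287)-f(665,214);print("rim low edge z.05",np.degrees(np.arctan2(-d[0],d[1])))
g=lambda x,y:ray(120+x/3,160+y/3,.153)
for n,p,q in(("L",(104,124),(182,187)),("M",(337,84),(347,184)),("R",(504,88),(592,121))):
    a,e=g(*p),g(*q);d=a-e;print(n,np.round((a+e)/2,4),np.linalg.norm(d).round(3),np.degrees(np.arctan2(d[1],d[0])).round(1))
s=r.sense();print(s['time_s'],np.degrees(np.arctan2(s['ee_rot'][1][0],s['ee_rot'][0][0])))
```

```text
disc [0.5498 0.1869] 0.0336
disc [0.5622 0.0683] 0.0333
disc [ 0.5745 -0.0499] 0.0333
row 0.23815657665681378 caddy x deg 5.950252299714458
rim low edge z.05 5.895969757854042
L [0.548  0.1824] 0.058 50.6
M [0.5591 0.0681] 0.059 5.2
R [ 0.5747 -0.0517] 0.055 68.4
0.15 -13.17088321449252
```

L is 50.5° and needs about −44.5° to reach the caddy line at 5.9°. R is 68.4° and needs about −62.5°. M is already tight. Moving over the left cap now.

>>> drive_tool --steps '[0,0,0,0,0,-0.04,1,0,0,0,0.0328,0.0212,0,1,0,0,0,0.0328,0.0212,0,1,0,0,0,0.0328,0.0212,0,1,0,0,0,0.0328,0.0212,0,1,0,0,0,0.0328,0.0212,0,1,0,0,0,0.0328,0.0212,0,1,0,0,0,0.0328,0.0212,0,1,0,0,0,0.0328,0.0212,0,1,0,0,0,0.0328,0.0212,0,1]'

```text
time_s: 0.98
tcp_pos: [0.3871, 0.3538, 0.2815]
ee_rot: [[0.974, -0.227, -0.0], [-0.227, -0.974, -0.0], [-0.0, 0.0, -1.0]]
wrist_force: [1.0, 0.1, 0.4]
gripper_width: 0.999
gripper_force: 0.0
```

>>> drive_tool --steps '[0,0,0,0.0328,0.0212,0,1,0,0,0,0.0328,0.0212,0,1,0,0,0,0.0328,0.0212,0,1,0,0,0,0.0328,0.0212,0,1,0,0,0,0.0328,0.0212,0,1,0,0,0,0.0328,0.0212,0,1,0,0,-0.12,0,0,0,1,0,0,-0.12,0,0,0,1,0,0,-0.12,0,0,0,1,0,0,-0.12,0,0,0,1]'

```text
time_s: 1.82
tcp_pos: [0.549, 0.1862, 0.2809]
ee_rot: [[0.968, 0.252, -0.001], [0.252, -0.968, -0.0], [-0.001, 0.0, -1.0]]
wrist_force: [-1.1, -0.6, -0.6]
gripper_width: 0.999
gripper_force: 0.0
```

>>> drive_tool --steps '[0,0,-0.12,0,0,0,1,0,0,-0.12,0,0,0,1,0,0,-0.12,0,0,0,1,0,0,-0.12,0,0,0,1,0,0,-0.12,0,0,0,1,0,0,-0.03,0,0,0,1,0,0,0,0,0,0,1]'

```text
time_s: 2.4
tcp_pos: [0.5488, 0.1868, 0.2812]
ee_rot: [[0.637, 0.771, -0.001], [0.771, -0.637, -0.0], [-0.001, -0.0, -1.0]]
wrist_force: [0.1, 0.3, -0.3]
gripper_width: 1.0
gripper_force: 0.0
```

```bash
cat > st.py <<'E'
import sys,numpy as np
from station import r
s=r.sense();R=np.array(s['ee_rot']);a=np.degrees(np.arctan2(R[1,0],R[0,0]))
print(s['time_s'],np.round(s['tcp_pos'],4),"yaw",a.round(2),"z",R[:,2].round(4),"w",s['gripper_width'],s['gripper_force'],"j",np.round(s['joints'],1),"F",np.round(s['wrist_force'],1),"M",np.round(s['moment'],2))
if len(sys.argv)>3: print("tool delta",(R.T@(np.array(sys.argv[1:4],float)-s['tcp_pos'])).round(4))
E
python3 st.py 0.549 0.186 0.146
```

```text
2.4 [0.5488 0.1868 0.2812] yaw 50.45 z [-8.e-04 -3.e-04 -1.e+00] w 1.0001456676397336 0.0 j [ 34.8  16.2  -2.4  -0.  -71.5 105.7] F [ 0.1  0.3 -0.3] M [-0.07 -0.04  0.03]
tool delta [-0.0004  0.0007  0.1352]
```

>>> drive_tool --steps '[0,0,0,0,0,0.034,1,0,0,0,0,0,0.034,1,0,0,0,0,0,0.034,1,0,0,0,0,0,0.02,0.7,0,0,0,0,0,0.013,0.5]'

```text
time_s: 2.82
tcp_pos: [0.5473, 0.1859, 0.1431]
ee_rot: [[0.638, 0.77, -0.005], [0.77, -0.638, -0.003], [-0.005, -0.002, -1.0]]
wrist_force: [0.1, 0.1, -0.3]
gripper_width: 0.92
gripper_force: 0.0
```

>>> drive_tool --steps '[0,0,0,0,0,0,0.3,0,0,0,0,0,0,0,0,0,0,0,0,0,0,0,0,0,0,0,0,0,0,0,0,0,0,0,0,0,0,0,0,0,0,0]'

```text
time_s: 3.32
tcp_pos: [0.5493, 0.1871, 0.1476]
ee_rot: [[0.637, 0.771, 0.002], [0.771, -0.637, 0.001], [0.002, 0.001, -1.0]]
wrist_force: [0.0, -0.3, 0.7]
gripper_width: 0.476
gripper_force: 0.0
```

```bash
python3 st.py 0.549 0.186 0.146
```

```text
3.3167 [0.5493 0.1871 0.1476] yaw 50.43 z [ 0.0017  0.0011 -1.    ] w 0.475674917083142 0.0 j [ 34.8  22.5 -13.5   0.  -53.9 105.6] F [ 0.  -0.3  0.7] M [-0.08 -0.04  0.  ]
tool delta [-0.0011  0.0004  0.0016]
```

>>> drive_tool --steps '[0,0,0,0,0,0,0,0,0,0,0,0,0,0,0,0,0,0,0,0,0,0,0,0,0,0,0,0,0,0,0,0,0,0,0,0,0,0,0,0,0,0]'

```text
time_s: 3.82
tcp_pos: [0.5489, 0.1869, 0.1466]
ee_rot: [[0.637, 0.771, -0.0], [0.771, -0.637, -0.0], [-0.0, -0.0, -1.0]]
wrist_force: [0.1, -0.1, 0.0]
gripper_width: 0.155
gripper_force: 30.0
```

```bash
python3 st.py 0.549 0.186 0.146
```

```text
3.8167 [0.5489 0.1869 0.1466] yaw 50.45 z [-1.e-04 -1.e-04 -1.e+00] w 0.15462264870142395 29.999961415305734 j [ 34.8  22.5 -13.5   0.  -53.9 105.6] F [ 0.1 -0.1  0. ] M [-0.    0.07  0.1 ]
tool delta [-0.0006  0.0006  0.0006]
```

Gripped at 13.5 mm with no side force. Now I'll turn clockwise 0.76 rad (+z in the tool frame).

>>> drive_tool --steps '[0,0,0.1,0,0,0,0,0,0,0.1,0,0,0,0,0,0,0.1,0,0,0,0,0,0,0.1,0,0,0,0,0,0,0.1,0,0,0,0,0,0,0.1,0,0,0,0,0,0,0.1,0,0,0,0,0,0,0.06,0,0,0,0,0,0,0,0,0,0,0,0,0,0,0,0,0,0]'

```text
time_s: 4.65
tcp_pos: [0.5478, 0.189, 0.1466]
ee_rot: [[0.993, 0.12, -0.001], [0.12, -0.993, 0.003], [-0.001, -0.003, -1.0]]
wrist_force: [-6.7, 7.2, 2.9]
gripper_width: 0.156
gripper_force: 30.0
```

```bash
python3 st.py 0.549 0.186 0.146
```

```text
4.65 [0.5478 0.189  0.1466] yaw 6.86 z [-0.0013  0.0032 -1.    ] w 0.15607162829642218 30.000519552268088 j [ 34.9  22.5 -13.5  -0.2 -54.   62.1] F [-6.7  7.2  2.9] M [ 2.15  1.77 -0.08]
tool delta [0.0008 0.0031 0.0006]
```

>>> drive_tool --steps '[0,0,0.02,0,0,0,0,0,0,0.015,0,0,0,0,0,0,0,0,0,0,0]'

```text
time_s: 4.9
tcp_pos: [0.5478, 0.189, 0.1466]
ee_rot: [[0.996, 0.086, -0.001], [0.086, -0.996, 0.003], [-0.001, -0.003, -1.0]]
wrist_force: [-4.9, 7.9, 2.7]
gripper_width: 0.158
gripper_force: 30.0
```

```bash
python3 st.py 0.549 0.186 0.146
```

```text
4.9 [0.5478 0.189  0.1466] yaw 4.95 z [-0.0012  0.0029 -1.    ] w 0.15801139828096358 30.00072239432484 j [ 35.   22.5 -13.5  -0.2 -54.   60.1] F [-4.9  7.9  2.7] M [2.18 1.83 0.39]
tool delta [0.001  0.0031 0.0006]
```

At the hard stop: the opposing moment is up to 0.39 N m and yaw is 4.95°. Releasing, lifting, and moving to the right cap.

>>> drive_tool --steps '[0,0,0,0,0,0,0.6,0,0,0,0,0,0,0.6,0,0,0,0,0,0,0.6,0,0,0,0,0,0,0.6,0,0,0,0,0,0,0.6,0,0,0,0,0,-0.035,0.6,0,0,0,0,0,-0.035,0.6,0,0,0,0,0,-0.035,0.6]'

```text
time_s: 5.57
tcp_pos: [0.5488, 0.1862, 0.2524]
ee_rot: [[0.996, 0.085, -0.001], [0.085, -0.996, -0.001], [-0.001, 0.001, -1.0]]
wrist_force: [1.5, 0.6, 1.0]
gripper_width: 0.585
gripper_force: 0.0
```

>>> drive_tool --steps '[0,0,0,0.0008,0.0342,0,0.6,0,0,0,0.0008,0.0342,0,0.6,0,0,0,0.0008,0.0342,0,0.6,0,0,0,0.0008,0.0342,0,0.6,0,0,0,0.0008,0.0342,0,0.6,0,0,0,0.0008,0.0342,0,0.6,0,0,0,0.0008,0.0342,0,0.6,0,0,-0.12,0,0,0,0.6,0,0,-0.12,0,0,0,0.6,0,0,-0.12,0,0,0,0.6]'

```text
time_s: 6.4
tcp_pos: [0.5748, -0.0526, 0.2514]
ee_rot: [[0.901, 0.434, -0.0], [0.434, -0.901, -0.0], [-0.0, -0.0, -1.0]]
wrist_force: [-0.6, 0.8, 1.3]
gripper_width: 0.599
gripper_force: 0.0
```

>>> drive_tool --steps '[0,0,-0.12,0,0,0,0.6,0,0,-0.12,0,0,0,0.6,0,0,-0.12,0,0,0,0.6,0,0,-0.12,0,0,0,0.6,0,0,-0.12,0,0,0,0.6,0,0,-0.12,0,0,0,0.6,0,0,-0.028,0,0,0,0.6,0,0,0,0,0,0,0.6,0,0,0,0,0,0,0.6]'

```text
time_s: 7.15
tcp_pos: [0.5749, -0.0515, 0.2515]
ee_rot: [[0.37, 0.929, -0.0], [0.929, -0.37, -0.0], [-0.0, -0.0, -1.0]]
wrist_force: [-0.3, 0.3, 0.0]
gripper_width: 0.598
gripper_force: 0.0
```

```bash
python3 st.py 0.5745 -0.0507 0.146
```

```text
7.15 [ 0.5749 -0.0515  0.2515] yaw 68.28 z [-2.e-04 -1.e-04 -1.e+00] w 0.5984921455782837 0.0 j [ 11.   17.   -5.6   0.  -67.4 147.3] F [-0.3  0.3  0. ] M [-0.08 -0.17 -0.02]
tool delta [ 0.0006 -0.0006  0.1055]
```

>>> drive_tool --steps '[0,0,0,0,0,0.035,0.6,0,0,0,0,0,0.035,0.6,0,0,0,0,0,0.025,0.6,0,0,0,0,0,0.01,0.6,0,0,0,0,0,0,0,0,0,0,0,0,0,0,0,0,0,0,0,0,0,0,0,0,0,0,0,0,0,0,0,0,0,0,0,0,0,0,0,0,0,0]'

```text
time_s: 7.98
tcp_pos: [0.5754, -0.0511, 0.1478]
ee_rot: [[0.369, 0.93, 0.002], [0.93, -0.369, 0.0], [0.001, 0.002, -1.0]]
wrist_force: [0.6, 0.3, -0.4]
gripper_width: 0.228
gripper_force: 0.0
```

>>> drive_tool --steps '[0,0,0,0,0,0,0,0,0,0,0,0,0,0,0,0,0,0,0,0,0]'

```text
time_s: 8.23
tcp_pos: [0.5751, -0.0511, 0.1473]
ee_rot: [[0.369, 0.93, 0.001], [0.93, -0.369, 0.0], [0.0, 0.001, -1.0]]
wrist_force: [-2.5, -0.0, 4.1]
gripper_width: 0.158
gripper_force: 30.0
```

```bash
python3 st.py 0.5745 -0.0507 0.146
```

```text
8.2333 [ 0.5751 -0.0511  0.1473] yaw 68.36 z [ 9.e-04  1.e-04 -1.e+00] w 0.15766713086258394 30.000672144815326 j [ 11.   22.2 -13.9   0.  -53.8 147.4] F [-2.5 -0.   4.1] M [ 0.29  0.31 -0.08]
tool delta [ 0.0002 -0.0008  0.0013]
```

Gripped. Turning clockwise 63.4° (1.107 rad), in two calls.

>>> drive_tool --steps '[0,0,0.1,0,0,0,0,0,0,0.1,0,0,0,0,0,0,0.1,0,0,0,0,0,0,0.1,0,0,0,0,0,0,0.1,0,0,0,0,0,0,0.1,0,0,0,0,0,0,0.1,0,0,0,0,0,0,0.1,0,0,0,0,0,0,0.1,0,0,0,0,0,0,0.1,0,0,0,0]'

```text
time_s: 9.07
tcp_pos: [0.5739, -0.0497, 0.1473]
ee_rot: [[0.982, 0.188, -0.002], [0.188, -0.982, 0.002], [-0.001, -0.002, -1.0]]
wrist_force: [-5.9, 6.9, 7.5]
gripper_width: 0.16
gripper_force: 30.0
```

>>> drive_tool --steps '[0,0,0.06,0,0,0,0,0,0,0.03,0,0,0,0,0,0,0.015,0,0,0,0,0,0,0,0,0,0,0,0,0,0,0,0,0,0]'

```text
time_s: 9.48
tcp_pos: [0.5739, -0.0495, 0.1473]
ee_rot: [[0.996, 0.091, -0.002], [0.091, -0.996, 0.002], [-0.002, -0.002, -1.0]]
wrist_force: [-4.9, 7.5, 7.7]
gripper_width: 0.158
gripper_force: 30.0
```

```bash
python3 st.py 0.5745 -0.0507 0.146
```

```text
9.4833 [ 0.5739 -0.0495  0.1473] yaw 5.19 z [-0.0017  0.0017 -1.    ] w 0.15793445690205662 30.00140885822475 j [ 11.1  22.2 -13.9  -0.1 -54.   84.2] F [-4.9  7.5  7.7] M [2.26 1.58 0.53]
tool delta [0.0005 0.0012 0.0013]
```

Mz is 0.53, so this cap is at its stop too. Releasing, lifting, and moving aside for a check picture.

>>> drive_tool --steps '[0,0,0,0,0,0,0.6,0,0,0,0,0,0,0.6,0,0,0,0,0,0,0.6,0,0,0,0,0,0,0.6,0,0,0,0,0,0,0.6,0,0,0,0,0,-0.035,0.6,0,0,0,0,0,-0.035,0.6,0,0,0,0,0,-0.035,0.6]'

```text
time_s: 10.15
tcp_pos: [0.5746, -0.0516, 0.2522]
ee_rot: [[0.996, 0.088, -0.002], [0.088, -0.996, -0.001], [-0.002, 0.001, -1.0]]
wrist_force: [1.4, 0.8, 0.7]
gripper_width: 0.584
gripper_force: 0.0
```

>>> drive_tool --steps '[0,0,0,0,0.035,0,0.6,0,0,0,0,0.035,0,0.6,0,0,0,0,0.035,0,0.6,0,0,0,0,0.035,0,0.6,0,0,0,0,0.035,0,0.6,0,0,0,0,0.035,0,0.6,0,0,0,0,0,0,0.6,0,0,0,0,0,0,0.6]'

```text
time_s: 10.82
tcp_pos: [0.5929, -0.2624, 0.2505]
ee_rot: [[0.996, 0.084, -0.001], [0.084, -0.996, 0.0], [-0.001, -0.0, -1.0]]
wrist_force: [-0.7, 0.7, -0.6]
gripper_width: 0.599
gripper_force: 0.0
```

```bash
python3 - <<'E'
from h import *
im,m,_=look("pics/t2.png")
cv2.imwrite("pics/crop2.png",cv2.resize(im[160:260,120:350],None,fx=3,fy=3,interpolation=cv2.INTER_NEAREST))
E
python3 st.py
```

```text
bar [0.542 0.187] [0.041 0.011] 6.7
bar [ 0.567 -0.05 ] [0.041 0.014] 6.3
10.8667 [ 0.593  -0.2611  0.2508] yaw 4.95 z [-1.1e-03  5.0e-04 -1.0e+00] w 0.6043170597154273 0.0 j [ -9.5  24.    4.9  -0.  -70.9 104.4] F [-0.8 -0.1 -0.1] M [-0.02 -0.01 -0.01]
```

View pics/crop2.png

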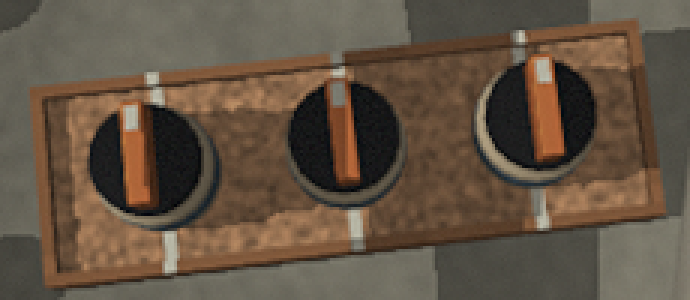

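All three bars are parallel to the caddy line. The left and right bars measure 6.7° and 6.3°, the caddy line is 5.9°, and the middle bar is unmoved at about 5.2°. The dashes face +x and the gripper is clear.

```bash
python3 -c "
from station import r
print(r.finish_job())"
```

```text
the job is handed in; nothing more can be done
None
```

I turned the two loose caps (left and right) clockwise to their stops and left the middle one, already tight, alone; all three bars measured within 1° of straight across the caddy, the gripper is clear, and I handed the job in at about 11 s.

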